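# Open the spacer jar in its sliding-jaw holder

### The job

Brace the clear parts jar by sliding the red-handled jaw along its track until the jar is pushed fully home into the U-shaped stop of the holder and the jaw is against it. Then unscrew the tight blue cap anticlockwise, stop turning once the threads let go (roughly a fifth of a turn), lift it straight off, and finish still holding the cap level in the gripper, centred a centimetre or two above the mouth of the jar. Leave the jar standing braced in the holder and do not disturb the capacitor, C-clamp, screwdriver or antenna tray.

Things in the scene. Friction and masses are not known exactly. Their poses are not given: they have to be found in the camera images.
- holder: Fixed jar holder. Green base plate 120 (x) by 290 (y, -180 to +110) by 12 mm; dark steel U-shaped stop at the +y end: back wall face at y = +75 mm, top 62 mm above the ledge; two cheeks 71 mm apart, flared, from y = +75 to about +32 mm, tops 56 mm up. Origin on the ledge, midway between the cheek lines; the jaw slides along holder +y towards the stop.
- jaw (a joint): Travel of the sliding jaw along holder +y, m. 0 = fully back (jaw face at holder y = -75 mm); about 0.090 = jar pressed home against the back wall; limit 0.100. Starts from 0 to 0.027. Slides with a friction of about 10 N and stays where it is left.
- jaw_grip (a point): Grip point of the red upright handle of the sliding jaw, 26 mm (holder x) by 16 mm (holder y), its top 15 mm above this point (85 mm above the ledge), free for 34 mm below this point, down to the yellow carriage; it stands 50 mm behind the jaw face. Axes as the holder's.
- jar_home (a point): Where the centre of the jar's underside comes to when the jar is fully home: holder (0, 45, 12) mm. Axes as the holder's.
- jar: Loose clear jar of metal spacers, 0.4 to 0.7 kg: body 60 by 60 mm, 74 mm high, neck 32 mm in diameter up to 98 mm. Origin under its centre, z up. Stands on the base plate (12 mm above the ledge) between jaw and stop, 43 to 57 mm short of home, a little askew. Unbraced it turns with the cap; with the jaw pushed up the cheeks keep it from turning.
- jar_mouth (a point): Centre of the jar's mouth: the top of the neck, 98 mm above the jar's underside.
- cap: Loose blue ribbed cap, 52 mm in diameter, 24 mm high, 40 g, white radial line on top along its +x. Origin at the centre of its lower rim, z up. Screwed on, the rim is 78 mm above the jar's underside (4 mm above the shoulder, 20 mm below the mouth) and the cap can rise only about 1.5 mm.
- thread (a joint): How far the jar's thread is unscrewed, rad, anticlockwise from above; it follows the cap with about 0.05 rad of play. 0 = tight (the start); turning takes about 0.3 N m all the way; the cap's lugs come free at about 1.0, and from there to beyond 1.6 the cap lifts straight off. Stays where it is left when the cap is off.
- capacitor: Loose grey tuning capacitor, 50 by 44 by 40 mm with a brass shaft, bystander. Origin under its centre.
- clamp: Loose steel C-clamp lying flat, about 100 by 140 by 20 mm, bystander. Origin near its centre.
- screwdriver: Loose screwdriver with a brown wooden handle, 200 mm long, lying flat, bystander.
- tray: Fixed aluminium tray of antenna sections, 170 by 300 by 30 mm, bystander. Origin under its centre.
Mind the look-alikes: they are no part of the job. There is more than one size of the cap; the one meant has the size given above. There is more than one size of the jar; the one meant has the size given above.

How it is judged:
On the way, in this order (a step that is already met when the one before it is completed fails the run):
1. the jar is braced: pushed home into the stop with the jaw up against it, the cap not yet unscrewed (value of joint jaw above 0.0865 m and y of jar in the frame of jar_home above -0.0035 m and value of joint thread below 0.3 rad), for 0.2 s.
2. the cap is unscrewed until its threads let go, the jar still braced (value of joint thread above 0.9 rad and value of joint jaw above 0.083 m and horizontal distance between jar and jar_home below 0.01 m), for 0.1 s.
At the end, for the whole second after the job is handed in: The gripper holds the cap still and level (within 0.15 rad), its lower rim 4 to 35 mm above the jar's mouth and within 12 mm of its axis, touching the jar nowhere; the jar stands on the base plate within 10 mm of home, the jaw still up against it (joint at least 0.083) (z of cap in the frame of jar_mouth between 0.004 and 0.035 m and horizontal distance between cap and jar_mouth below 0.012 m and angle between cap's own z axis and vertical below 0.15 rad and contact force between the fingers and cap above 2 N and contact force between cap and jar below 0.05 N and linear speed of cap below 0.02 m/s and horizontal distance between jar and jar_home below 0.01 m and z of jar in the frame of jar_home below 0.003 m and angle between jar's own z axis and vertical below 0.05 rad and value of joint jaw above 0.083 m); the arm keeps its last pose, push and grip.
It fails at once if the cap was turned on well past the point where the threads let go (over 1.65 rad) (value of joint thread above 1.65 rad).
It fails at once if the capacitor, C-clamp or screwdriver was disturbed (moved 20 mm) (distance of any of capacitor, clamp, screwdriver from where it was at the start of the episode above 0.02 m).
It fails at once if the arm ran into the antenna tray (contact force between the arm and tray above 2 N).
It fails at once if the jar was tipped or lifted out (angle between jar's own z axis and vertical above 0.2 rad or z of jar in the frame of jar_home above 0.015 m).
It also fails if it takes over 59 s, if anything falls off the work surface, if the arm or the gripper's body presses on something with over 40 N, if the wrist force passes 120 N, or if a joint passes its speed limit or range.

### The arm

A 6-joint arm with a two-finger parallel gripper is mounted at the origin on the work surface. World frame = base frame: x ahead of the robot, y to its left, z up, the work surface at z = 0. Lengths are in m, angles in rad, forces in N, time in s.
With the tool pointing down it reaches from about 0.25 to 0.725 m from the base axis. Payload 4 kg.
Tool frame: the origin (TCP) lies on the centre line of the jaws, within the pads' length; the fingertips stand tip_reach ahead of it and the grasp point (between the pads) lies 5 mm behind it (tip_reach is the distance from the TCP to the fingertips, in m); z points along the fingers, y is the direction in which the jaws open and shut (so a half turn about z gives the same grasp; the last joint's range is limited). The gripper opens to 85 mm and grips with 20 to 120 N. Pads are 22 mm wide; open, the fingers measure 114 mm over their backs; the gripper's body (76 mm by 85 mm) begins 54 mm behind the grasp point. The pads swing forward as they close: fully open they stand 13 mm farther back than shut.
Start: joints at [1.182, 0.241, 0.005, 1.335, 0, 1.571], TCP at [0.19, 0.463, 0.245] pointing down, gripper open.
Joint ranges: [-2.72, 2.72], [-1.05, 1.87], [-1.09, 1.28], [-1.99, 2.15], [-1.42, 1.44], [-3.14, 3.14]. Speed limits (rad/s): [2.79, 2.79, 3.14, 3.14, 3.14, 3.14].

### API

Orientations are given as a unit quaternion [x, y, z, w].
In Python, from workcell import * gives the robot as it stands.
- The arm moves only by the tool arm_command, never from a script. Its arguments are lists of equal length, an entry for each row: "translation": the shift along the tool's x, y, z in cm, a list of three; "turn": the turn about the tool's z in rad; "hand": the closure, from 0 (fully open) to 1 (shut). In form: {"translation": [[x, y, z], ...], "turn": [turn, ...], "hand": [hand, ...]}. A call has 1 to 5 rows; each row is the pose to reach, as a shift and turn from the pose commanded when the call began, along the tool's axes at that moment; what a row does not reach only later rows make up. A row lasts 1/12 s, in which the tool goes at most 41.7 mm and 7.16 degrees, less where a joint would pass 70% of its speed; a pose out of reach is approached as far as the arm can. A call with a gripper value outside its range is refused whole. The fingers move at their own pace and stop on an object; the grip force is fixed at half the most. Time passes only in rows, so rows that repeat a pose let the fingers close. It gives the time, the measured TCP pose, the force and the opening at its end, in the units of the state.
- get_obs(): the state, without advancing time (a new reading comes with each control period).
- camera(name): name is "scene" or "top" or "wrist"; returns (picture, depth): 400x640x3 uint8, red, green, blue; 400x640 float32, m along the optical axis (not along the pixel's ray), 0 where there is no reading.
- camera_info(name): a dict with "mtx" (3x3 intrinsics, pixels), "dist_coeffs" ([k1, k2, p1, p2, k3] as OpenCV has them; the pictures are not rectified), "world_to_cam" (4x4, takes a point from world to camera coordinates). Camera axes: x right, y down, z forward; pixel columns grow to the right and rows downward; lengths in m; the calibration is good to about 2 mm. A picture is of the moment at which its call begins: read the wrist's pose just before it. camera_info takes no time and is no camera call; for the wrist camera it gives the pose at the moment of the call.
- job_done(): hands the job in, once; it reports no verdict.
Trained networks look in the newest picture that a camera, given by its name, has taken for a name from the list of things; names that differ only in an ending like _2 or _b are one class to them, and where a whole thing is asked for, a point or a joint stands for the part that bears it (a point fixed in the world has none). Each returns a list of dicts, best first, with "conf" (0 to 1); they miss things now and then, are a little off and sometimes report something else, mostly with a low value. They report only what shows in the picture. A call takes as long as a camera call. They do not tell look-alikes from the thing itself.
- search_frame(camera, name): "location" ([row, column] in pixels, amid what is visible of it).
- spot_point(camera, name): "location" ([row, column] in pixels: a listed point, or the origin of a listed thing).
The state is a dict: "clock": time; "joint_pos": joint angles; "joint_vel": joint speeds; "tau": joint torques, N m; "eef_pos": TCP position; "tool_rot": TCP orientation; "ft_force": force on the tool from outside, world axes, zero at the start; "ft_torque": the same for the moment, N m; "grip_width": finger opening in m.
Only numpy, scipy, OpenCV 4.12 (cv2) and the standard library are available. Lean on these libraries where they do the work, as an engineer would, in place of code of your own. Each camera call takes 0.05 s, during which the arm holds its last target. There are 200 camera calls.

## Working session

There is one attempt and no reset: what is moved stays moved. The work goes in short steps, Python scripts to look and compute and a tool call to move; the robot and the scene stay as the last step left them, time stands still between calls to the robot, and variables do not carry over. Pictures are saved under pics/ and viewed, about 8 in all and at most 12, crops included, and the job is handed in when it is done.

Besides the shell and the picture viewer there is one more tool, called after "Emit:" by a JSON object that holds its "op" and its "data". arm_command: Moves the arm, as the interface text tells. Its arguments: {"type":"object","properties":{"translation":{"type":"array","items":{"type":"array","items":{"type":"number"}}},"turn":{"type":"array","items":{"type":"number"}},"hand":{"type":"array","items":{"type":"number"}}},"required":["translation","turn","hand"]}

```bash
mkdir -p pics; cat > h.py <<'E'
from workcell import *
import numpy as np, cv2
from scipy.spatial.transform import Rotation as R
def w_pt(name, rc, d=None, z=None, info=None):
    i=info or camera_info(name); K=np.array(i["mtx"]);T=np.linalg.inv(np.array(i["world_to_cam"]))
    u=cv2.undistortPoints(np.array([[[rc[1],rc[0]]]],float),K,np.array(i["dist_coeffs"],float))[0,0]
    v=T[:3,:3]@np.array([u[0],u[1],1]);o=T[:3,3]
    return o+v*(d if z is None else (z-o[2])/v[2])
def save(n,p): cv2.imwrite('pics/'+n,p[:,:,::-1])
def proj(name,p):
    i=camera_info(name);M=np.array(i["world_to_cam"])
    q=cv2.projectPoints(np.array([p],float),cv2.Rodrigues(M[:3,:3])[0],M[:3,3],np.array(i["mtx"]),np.array(i["dist_coeffs"],float))[0][0,0]
    return q[::-1]
E
python3 - <<'E'
from h import *
o=get_obs();print({k:np.round(v,3) for k,v in o.items()})
for c in ["top","scene"]:
    p,d=camera(c);save(c+'0.png',p);np.save(c+'0.npy',d);np.save(c+'0p.npy',p)
    for n in ["jaw_grip","jar_home","jar","jar_mouth","cap","holder","capacitor","clamp","screwdriver","tray"]:
        for r in spot_point(c,n)[:3]:
            l=r["location"];q=d[int(l[0]),int(l[1])]
            print(c,n,round(r["conf"],2),np.round(l,1),np.round(w_pt(c,l,q),3))
E
```

```text
{'clock': np.float64(0.0), 'joint_pos': array([ 1.182,  0.241,  0.004,  1.335, -0.   ,  1.571]), 'joint_vel': array([-0.001, -0.   , -0.002, -0.   ,  0.001, -0.   ]), 'tau': array([-0.0000e+00, -3.7232e+01,  2.5241e+01,  1.7000e-02, -0.0000e+00,
       -0.0000e+00]), 'eef_pos': array([0.189, 0.462, 0.244]), 'tool_rot': array([ 0.193,  0.981, -0.001, -0.   ]), 'ft_force': array([ 0.225, -0.987, -0.321]), 'ft_torque': array([-0.034, -0.05 ,  0.026]), 'grip_width': np.float64(0.085)}
top jaw_grip 0.63 [219.9 375.1] [ 0.526 -0.105  0.058]
top jar_home 0.67 [203.  321.2] [0.577 0.046 0.011]
top jar 0.77 [208.5 336. ] [0.549 0.007 0.114]
top jar 0.76 [282.7 340.4] [ 0.355 -0.007  0.127]
top jar_mouth 0.6 [284.2 339.2] [ 0.352 -0.004  0.128]
top jar_mouth 0.51 [201.9 335.9] [0.567 0.007 0.111]
top cap 0.77 [203.2 335.8] [0.564 0.007 0.11 ]
top cap 0.42 [163.8 366.5] [ 0.697 -0.086  0.007]
top holder 0.68 [205.3 334.9] [0.558 0.01  0.111]
top capacitor 0.68 [246.  468.3] [ 0.458 -0.379  0.026]
top clamp 0.77 [195.1 474.2] [ 0.611 -0.411 -0.001]
top screwdriver 0.79 [137.9 326.3] [0.775 0.034
[... 261 characters left out ...]
 0.012]
scene jar 0.66 [211.9 306.2] [0.591 0.031 0.056]
scene jar 0.64 [172.5 340.9] [0.403 0.014 0.051]
scene jar_mouth 0.94 [190.7 301.6] [0.575 0.004 0.114]
scene jar_mouth 0.94 [141.7 346.7] [ 0.352 -0.005  0.131]
scene cap 0.6 [197.7 302.4] [0.589 0.019 0.107]
scene cap 0.49 [229.2 249.8] [ 0.716 -0.075  0.019]
scene holder 0.73 [212.9 304.9] [0.594 0.029 0.053]
scene capacitor 0.73 [141.  240.2] [ 0.471 -0.36   0.023]
scene capacitor 0.71 [219.6 311.8] [0.577 0.038 0.012]
scene clamp 0.89 [162.7 197. ] [ 0.617 -0.42  -0.002]
scene screwdriver 0.93 [265.9 260.7] [0.785 0.032 0.018]
scene screwdriver 0.5 [191.8 300.6] [0.58  0.005 0.114]
scene tray 0.61 [300.3 454. ] [0.559 0.483 0.018]
```

```bash
ls -la; python3 -c "
import workcell;print([x for x in dir(workcell) if x[0]!='_'])"
```

```text
total 3528
drwxr-xr-x  3 agent agent    4096 Dec  5 13:47 .
drwxr-xr-x 23 root  root     4096 Dec  5 13:47 ..
-rw-r--r--  1 agent agent     725 Dec  5 13:47 h.py
drwxr-xr-x  2 agent agent    4096 Dec  5 13:47 pics
-rw-r--r--  1 agent agent 1024128 Dec  5 13:47 scene0.npy
-rw-r--r--  1 agent agent  768128 Dec  5 13:47 scene0p.npy
-rw-r--r--  1 agent agent 1024128 Dec  5 13:47 top0.npy
-rw-r--r--  1 agent agent  768128 Dec  5 13:47 top0p.npy
['Unreachable', 'camera', 'camera_info', 'get_obs', 'job_done', 'search_frame', 'spot_point', 'tip_reach']
```

View pics/top0.png

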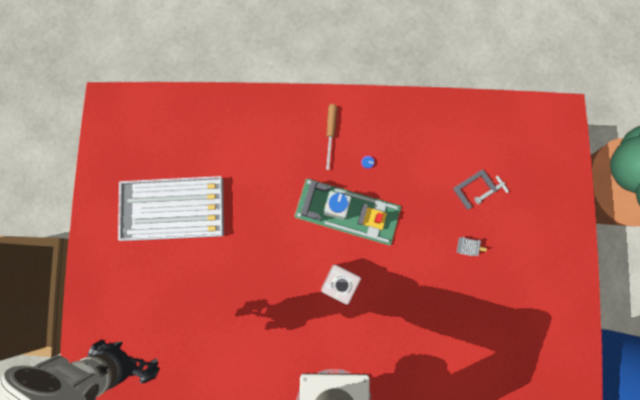

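View pics/scene0.png

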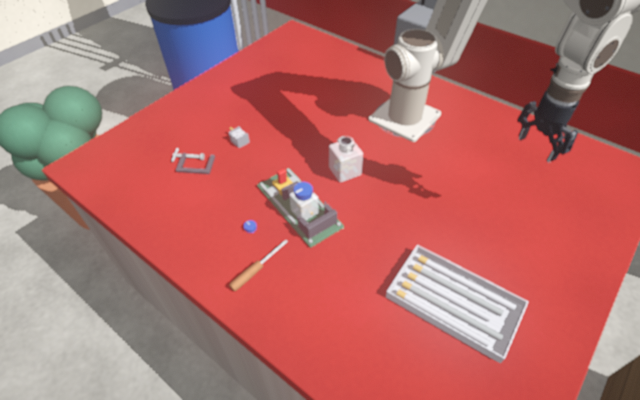

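```bash
cat >> h.py <<'E'
def go(p,yaw=None):
    "tool shift (cm) and turn to world TCP p with tool y at given yaw (mod pi)"
    o=get_obs();m=R.from_quat(o["tool_rot"]).as_matrix()
    cur=np.arctan2(m[1,1],m[0,1]); t=0
    if yaw is not None: t=-((yaw-cur+np.pi/2)%np.pi-np.pi/2)
    print("shift",np.round(100*m.T@(np.array(p)-o["eef_pos"]),2),"turn",round(t,3),"yaw",round(cur,3),"tilt",np.round(m[:,2],3),"clk",o["clock"])
E
python3 - <<'E'
from h import *
print(tip_reach)
go([.47,-.06,.36],-.29)
d=np.load('top0.npy');p=np.load('top0p.npy')
# holder-region colours -> world points
def seg(mask,n,zlo,zhi):
    pts=np.array([w_pt("top",(r,c),d[r,c]) for r,c in np.argwhere(mask) if 150<r<260 and 280<c<420])
    pts=pts[(pts[:,2]>zlo)&(pts[:,2]<zhi)];print(n,len(pts),pts.mean(0).round(3),pts.min(0).round(3),pts.max(0).round(3));return pts
P=p.astype(int);r,g,b=P[...,0],P[...,1],P[...,2]
gr=seg((g>r+15)&(g>b+5),"green",-.01,.03)
rect=cv2.minAreaRect((gr[:,:2]*1000).astype(np.float32));print(rect)
seg((b>r+60)&(b>g+30),"blue",.08,.14)
seg((r>150)&(g<60)&(b<60),"red",.05,.1)
E
```

```text
0.014
shift [-45.77 -37.74 -11.47] turn 1.472 yaw 1.182 tilt [ 0.  0. -1.] clk 1.1
green 1966 [ 0.546 -0.031  0.011] [ 0.461 -0.182 -0.001] [0.644 0.119 0.029]
((553.764404296875, -32.07664489746094), (288.5032958984375, 116.47674560546875), 74.65141296386719)
blue 280 [0.565 0.002 0.112] [ 0.541 -0.023  0.085] [0.591 0.025 0.12 ]
red 2 [ 0.521 -0.106  0.076] [ 0.521 -0.107  0.072] [ 0.521 -0.106  0.08 ]
```

Emit:
{"op": "arm_command", "data": {"translation": [[-4,-3.3,-4],[-7.5,-6,-6],[-11,-9,-8],[-14.5,-12,-10],[-18,-15,-11.5]], "turn": [0.12,0.24,0.36,0.48,0.6], "hand": [0,0,0,0,0]}}

```text
clock: 1.52
eef_pos: [0.2766, 0.2991, 0.3421]
tool_rot: [0.477, 0.879, 0.001, 0.0]
ft_force: [1.8, -0.6, 0.3]
grip_width: 0.0852
```

```bash
python3 -c "
from h import *
go([.46,-.06,.36],-.268);print(get_obs()['joint_pos'])"
```

```text
shift [-40.1   -4.23  -1.8 ] turn 0.845 yaw 0.577 tilt [ 0.001  0.001 -1.   ] clk 1.5167
[ 8.24634271e-01  3.11764309e-02  8.82761482e-03  1.54705675e+00
 -1.24722169e-04  1.81813691e+00]
```

Emit:
{"op": "arm_command", "data": {"translation": [[-4,-0.4,-0.4],[-8,-0.8,-0.8],[-12,-1.2,-1.2],[-16,-1.6,-1.6],[-20,-2,-1.8]], "turn": [0.12,0.24,0.36,0.48,0.6], "hand": [0,0,0,0,0]}}

```text
clock: 1.93
eef_pos: [0.3699, 0.1205, 0.3597]
tool_rot: [0.715, 0.699, 0.001, 0.0]
ft_force: [0.9, 0.7, 0.5]
grip_width: 0.0853
```

```bash
python3 -c "
from h import *
go([.46,-.06,.36],-.268)"
```

```text
shift [-17.83   9.43  -0.02] turn 0.244 yaw -0.024 tilt [ 0.002  0.001 -1.   ] clk 1.9333
```

Emit:
{"op": "arm_command", "data": {"translation": [[-3.6,1.9,0],[-7.2,3.8,0],[-10.8,5.7,0],[-14.4,7.6,0],[-17.8,9.4,0]], "turn": [0.1,0.2,0.24,0.24,0.24], "hand": [0,0,0,0,0]}}

```text
clock: 2.35
eef_pos: [0.4607, -0.0597, 0.359]
tool_rot: [0.792, 0.61, 0.0, 0.0]
ft_force: [0.2, 1.2, -0.1]
grip_width: 0.0855
```

```bash
python3 - <<'E'
from h import *
i=camera_info("wrist");p,d=camera("wrist");save('w1.png',p);np.save('w1.npy',d);np.save('w1p.npy',p)
print(get_obs()["eef_pos"],np.linalg.inv(i["world_to_cam"])[:3].round(3))
for n in ["jaw_grip","jar_home","jar","jar_mouth","cap"]:
    for r in spot_point("wrist",n)[:3]:
        l=r["location"];print(n,round(r["conf"],2),np.round(l,1),w_pt("wrist",l,d[int(l[0]),int(l[1])]).round(3))
E
```

```text
[ 0.46340647 -0.06502988  0.35786981] [[ 0.967 -0.246 -0.072  0.477]
 [-0.256 -0.927 -0.274  0.01 ]
 [ 0.     0.284 -0.959  0.488]]
jaw_grip 0.96 [181.9 381.7] [ 0.532 -0.109  0.073]
jar_home 0.97 [ 68.8 382.7] [0.576 0.04  0.011]
jar 0.89 [ 96.1 381. ] [0.546 0.007 0.115]
jar 0.64 [144.1 247.7] [ 0.374 -0.007  0.098]
jar 0.45 [ 66.9 384. ] [0.577 0.044 0.014]
jar_mouth 0.72 [158.  219.5] [ 0.345 -0.011  0.131]
cap 0.83 [135.7 478.1] [ 0.697 -0.085  0.016]
cap 0.71 [ 91.3 396.5] [0.564 0.01  0.115]
```

View pics/w1.png

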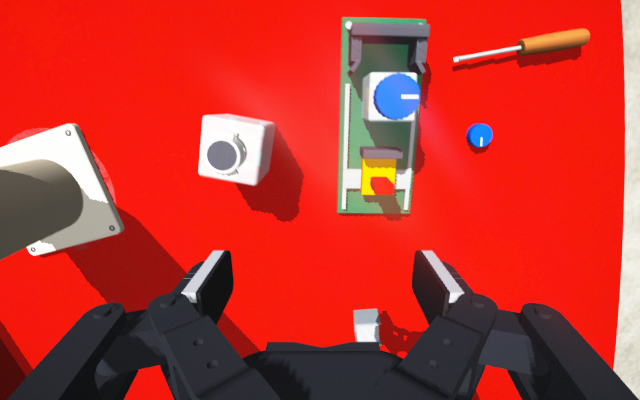

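```bash
python3 - <<'E'
from h import *
d=np.load('w1.npy');P=np.load('w1p.npy').astype(int);r,g,b=P[...,0],P[...,1],P[...,2]
# recompute using current info (arm holding)
def seg(mask,n,box,zlo,zhi):
    pts=np.array([w_pt("wrist",(y,x),d[y,x]) for y,x in np.argwhere(mask) if box[0]<y<box[1] and box[2]<x<box[3]])
    pts=pts[(pts[:,2]>zlo)&(pts[:,2]<zhi)];print(n,len(pts),pts.mean(0).round(4),cv2.minAreaRect((pts[:,:2]*1000).astype(np.float32)));return pts
seg((r>120)&(g<70)&(b<80),"handle top",(160,210,355,405),.078,.095)
seg((r>120)&(g<70)&(b<80),"handle all",(160,210,355,405),.04,.095)
c=seg((b>r+60),"cap top",(60,135,360,430),.108,.125)
gr=seg((g>r+15)&(g>b+5),"plate",(0,230,330,440),.003,.02)
go([0.525,-.109,.15],-.268)
E
```

```text
handle top 219 [ 0.5297 -0.1085  0.0846] ((530.3530883789062, -109.0162353515625), (14.890581130981445, 25.623729705810547), 74.17207336425781)
handle all 311 [ 0.5288 -0.1068  0.0786] ((530.2534790039062, -108.91220092773438), (14.97616195678711, 25.79058074951172), 74.72161102294922)
cap top 1574 [0.5626 0.0048 0.1144] ((563.5841674804688, 4.031719207763672), (51.39399337768555, 52.769287109375), 51.2615852355957)Traceback (most recent call last):
  File "<stdin>", line 10, in <module>
  File "<stdin>", line 5, in seg
  File "h.py", line 5, in w_pt
    i=info or camera_info(name); K=np.array(i["mtx"]);T=np.linalg.inv(np.array(i["world_to_cam"]))
              ~~~~~~~~~~~^^^^^^
ValueError: time passes only in moves, steps and waits
```

```bash
python3 -c "
from h import *
go([.5303,-.109,.16],-.270);go([.5303,-.109,.064],-.270)"
```

```text
shift [-3.27  8.17 19.88] turn 0.013 yaw -0.257 tilt [-0.  0. -1.] clk 2.65
shift [-3.27  8.17 29.48] turn 0.013 yaw -0.257 tilt [-0.  0. -1.] clk 2.65
```

Emit:
{"op": "arm_command", "data": {"translation": [[-1.5,2.5,3],[-2.5,5,6],[-3.3,7.5,9],[-3.3,8.2,13],[-3.3,8.2,17]], "turn": [0.01,0.01,0.01,0.01,0.01], "hand": [0,0,0,0,0]}}

```text
clock: 3.07
eef_pos: [0.5331, -0.1093, 0.1882]
tool_rot: [0.795, 0.607, 0.001, 0.001]
ft_force: [0.9, 0.4, -0.3]
grip_width: 0.0853
```

Emit:
{"op": "arm_command", "data": {"translation": [[0,0,1.5],[0,0,2.9],[0,0,2.9],[0,0,2.9],[0,0,2.9]], "turn": [0,0,0,0,0], "hand": [0,0,0,0,0]}}

```text
clock: 3.48
eef_pos: [0.5318, -0.1092, 0.1615]
tool_rot: [0.795, 0.607, 0.001, 0.001]
ft_force: [-0.8, 0.5, -0.4]
grip_width: 0.0854
```

```bash
python3 -c "
from h import *
go([.5303,-.109,.064],-.270);print(get_obs()['eef_pos'])
p,d=camera('wrist');save('w2.png',p)"
```

```text
shift [-0.02 -0.18  9.75] turn 0.004 yaw -0.266 tilt [ 0.002 -0.    -1.   ] clk 3.4833
[ 0.53183594 -0.10924682  0.16146562]
```

View pics/w2.png

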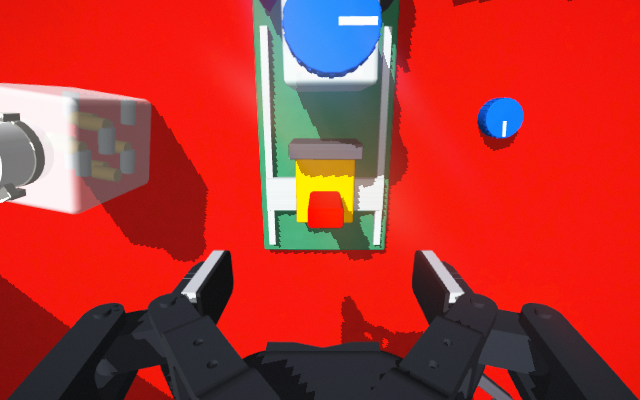

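Emit:
{"op": "arm_command", "data": {"translation": [[0,-0.2,3],[0,-0.2,6],[0,-0.2,8.5],[0,-0.2,9.7],[0,-0.2,9.7]], "turn": [0,0,0,0,0], "hand": [0,0,0,0,0]}}

```text
clock: 3.95
eef_pos: [0.5276, -0.1091, 0.0612]
tool_rot: [0.795, 0.606, -0.001, -0.001]
ft_force: [-0.6, 0.5, 0.6]
grip_width: 0.085
```

Emit:
{"op": "arm_command", "data": {"translation": [[0,0,0],[0,0,0],[0,0,0],[0,0,0],[0,0,0]], "turn": [0,0,0,0,0], "hand": [1,1,1,1,1]}}

```text
clock: 4.37
eef_pos: [0.5338, -0.1108, 0.0651]
tool_rot: [0.795, 0.606, 0.003, 0.004]
ft_force: [18.4, -5.1, -6.3]
grip_width: 0.026
```

Emit:
{"op": "arm_command", "data": {"translation": [[0,0,0],[0,0,0],[0,0,0],[0,0,0],[0,0,0]], "turn": [0,0,0,0,0], "hand": [1,1,1,1,1]}}

```text
clock: 4.78
eef_pos: [0.5337, -0.1108, 0.0652]
tool_rot: [0.795, 0.606, 0.003, 0.004]
ft_force: [7.7, -2.0, -0.6]
grip_width: 0.0248
```

```bash
python3 -c "
from h import *
go([.5303+.08*.268,-.109+.08*.9634,.064],-.270);print(get_obs())"
```

```text
shift [ 8.09 -0.35  0.12] turn 0.002 yaw -0.268 tilt [ 0.01  -0.002 -1.   ] clk 4.7833
{'clock': 4.7833, 'joint_pos': array([-2.04598345e-01,  4.65157722e-01, -1.69255249e-01,  9.26549065e-01,
       -3.07985645e-04,  1.63444063e+00]), 'joint_vel': array([-3.25053245e-05, -9.33337144e-04, -1.94074514e-03,  1.11211425e-03,
       -2.65421222e-04, -1.05983333e-03]), 'tau': array([ 3.55409626e-01, -4.30767059e+01,  1.68925756e+01,  2.26684615e+00,
        1.18602477e-01, -1.38743286e-03]), 'eef_pos': array([ 0.53371705, -0.11083833,  0.0651649 ]), 'tool_rot': array([0.79530126, 0.60619444, 0.00310717, 0.00381409]), 'ft_force': array([ 7.7330674 , -2.0050129 , -0.55537616]), 'ft_torque': array([-0.20803341, -0.71112266,  0.03646953]), 'grip_width': 0.024778262320729768}
```

Emit:
{"op": "arm_command", "data": {"translation": [[0.4,0.2,0],[0.9,0.3,0],[1.4,0.3,0],[1.9,0.3,0],[2.4,0.3,0]], "turn": [0,0,0,0,0], "hand": [1,1,1,1,1]}}

```text
clock: 5.2
eef_pos: [0.5393, -0.0908, 0.0651]
tool_rot: [0.796, 0.605, -0.001, 0.004]
ft_force: [-2.5, -11.1, 7.5]
grip_width: 0.0253
```

Emit:
{"op": "arm_command", "data": {"translation": [[0.5,0,0],[1,0,0],[1.5,0,0],[2,0,0],[2.5,0,0]], "turn": [0,0,0,0,0], "hand": [1,1,1,1,1]}}

```text
clock: 5.62
eef_pos: [0.5458, -0.0675, 0.0651]
tool_rot: [0.796, 0.605, -0.002, 0.004]
ft_force: [-2.6, -12.8, 7.4]
grip_width: 0.0254
```

Emit:
{"op": "arm_command", "data": {"translation": [[0.4,0,0],[0.8,0,0],[1.2,0,0],[1.6,0,0],[2,0,0]], "turn": [0,0,0,0,0], "hand": [1,1,1,1,1]}}

```text
clock: 6.03
eef_pos: [0.551, -0.0484, 0.0651]
tool_rot: [0.796, 0.605, -0.002, 0.004]
ft_force: [-3.4, -13.5, 8.7]
grip_width: 0.025
```

```bash
python3 -c "
from h import *
go([.5303+.08*.268,-.109+.08*.9634,.064],-.270);print(get_obs()['ft_force'])
p,d=camera('wrist');save('w3.png',p)"
```

```text
shift [ 1.61 -0.38  0.1 ] turn -0.001 yaw -0.271 tilt [ 0.002 -0.009 -1.   ] clk 6.0333
[ -3.35009799 -13.54545655   8.69472252]
```

View pics/w3.png

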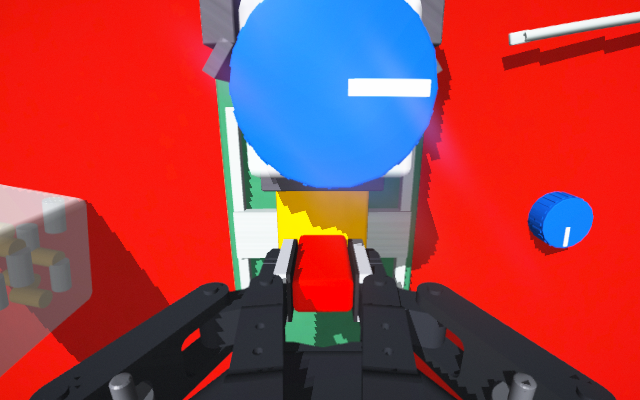

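Emit:
{"op": "arm_command", "data": {"translation": [[0.3,0,0],[0.6,0,0],[0.9,0,0],[1.2,0,0],[1.4,0,0]], "turn": [0,0,0,0,0], "hand": [1,1,1,1,1]}}

```text
clock: 6.5
eef_pos: [0.5549, -0.0348, 0.0651]
tool_rot: [0.796, 0.605, -0.002, 0.004]
ft_force: [-1.4, -13.4, 9.3]
grip_width: 0.0252
```

Emit:
{"op": "arm_command", "data": {"translation": [[0.1,0,0],[0.2,0,0],[0.3,0,0],[0.4,0,0],[0.4,0,0]], "turn": [0,0,0,0,0], "hand": [1,1,1,1,1]}}

```text
clock: 6.92
eef_pos: [0.556, -0.0309, 0.0652]
tool_rot: [0.796, 0.605, -0.001, 0.004]
ft_force: [-2.0, -12.3, 7.1]
grip_width: 0.025
```

Emit:
{"op": "arm_command", "data": {"translation": [[0.1,0,0],[0.2,0,0],[0.3,0,0],[0.3,0,0],[0.3,0,0]], "turn": [0,0,0,0,0], "hand": [1,1,1,1,1]}}

```text
clock: 7.33
eef_pos: [0.5564, -0.0291, 0.0651]
tool_rot: [0.796, 0.605, -0.002, 0.005]
ft_force: [-3.1, -15.3, 8.9]
grip_width: 0.025
```

Emit:
{"op": "arm_command", "data": {"translation": [[0.1,0,0],[0.2,0,0],[0.3,0,0],[0.3,0,0],[0.3,0,0]], "turn": [0,0,0,0,0], "hand": [1,1,1,1,1]}}

```text
clock: 7.75
eef_pos: [0.5565, -0.029, 0.0651]
tool_rot: [0.797, 0.604, -0.004, 0.007]
ft_force: [-4.8, -23.4, 9.9]
grip_width: 0.025
```

Emit:
{"op": "arm_command", "data": {"translation": [[0.2,0,0],[0.2,0,0],[0,0,0],[-0.2,0,0],[-0.2,0,0]], "turn": [0,0,0,0,0], "hand": [1,1,0,0,0]}}

```text
clock: 8.17
eef_pos: [0.5563, -0.023, 0.0633]
tool_rot: [0.795, 0.606, 0.0, 0.0]
ft_force: [0.3, 0.4, 0.4]
grip_width: 0.0608
```

Emit:
{"op": "arm_command", "data": {"translation": [[0,0,0],[0,0,-1],[0,0,-4],[-1,0,-8],[-2.5,0,-12]], "turn": [0,0,0,0,0], "hand": [0,0,0,0,0]}}

```text
clock: 8.58
eef_pos: [0.549, -0.0449, 0.183]
tool_rot: [0.794, 0.608, -0.001, -0.001]
ft_force: [0.9, -0.1, -1.0]
grip_width: 0.0855
```

Emit:
{"op": "arm_command", "data": {"translation": [[-1.5,0,-3],[-3,0,-5],[-3,0,-5],[-3,0,-5],[-3,0,-5]], "turn": [0,0,0,0,0], "hand": [0,0,0,0,0]}}

```text
clock: 9.0
eef_pos: [0.5413, -0.0747, 0.2315]
tool_rot: [0.795, 0.607, -0.0, -0.0]
ft_force: [-0.3, 0.3, -0.4]
grip_width: 0.0852
```

```bash
cat >> h.py <<'E'
def look(n):
    I=camera_info("wrist");p,d=camera("wrist");save(n,p);P=p.astype(int);r,g,b=P[...,0],P[...,1],P[...,2]
    i=I;K=np.array(i["mtx"]);T=np.linalg.inv(np.array(i["world_to_cam"]))
    H,W=d.shape;yy,xx=np.mgrid[:H,:W]
    u=cv2.undistortPoints(np.stack([xx,yy],-1).reshape(-1,1,2).astype(float),K,np.array(i["dist_coeffs"],float))[:,0]
    X=(np.c_[u,np.ones(len(u))]*d.reshape(-1,1))@T[:3,:3].T+T[:3,3];X=X.reshape(H,W,3);z=X[...,2]
    near=np.hypot(X[...,0]-.57,X[...,1]+.01)<.13
    def s(m,nm):
        q=X[m&near&(d>0)]
        if len(q)>20: print(nm,len(q),q.mean(0).round(4),cv2.minAreaRect((q[:,:2]*1000).astype(np.float32)),cv2.minEnclosingCircle((q[:,:2]*1000).astype(np.float32)))
    s((b>r+60)&(z>.108)&(z<.2),"cap")
    s((r>120)&(g<70)&(b<80)&(z>.078)&(z<.095),"handle")
    s((g>r+15)&(g>b+5)&(z<.02),"plate")
    return X,P
E
python3 - <<'E'
from h import *
go([.57,-.08,.3]);look('w4.png')
E
```

```text
shift [ 0.25  2.9  -6.86] turn 0 yaw -0.267 tilt [-0.001  0.    -1.   ] clk 9.0
cap 3968 [0.577  0.0441 0.1146] ((577.2210693359375, 42.909637451171875), (48.571048736572266, 52.50779724121094), 73.43182373046875) ((577.946044921875, 44.79226303100586), 26.716136932373047)
handle 332 [ 0.5574 -0.0318  0.0852] ((554.4193115234375, -31.124515533447266), (15.635135650634766, 23.975614547729492), 74.5179672241211) ((554.3505859375, -31.117076873779297), 13.146707534790039)
plate 5832 [ 0.5341 -0.0659  0.0127] ((557.81201171875, -17.741973876953125), (237.98886108398438, 118.8427963256836), 74.46521759033203) ((559.4918823242188, -13.325942039489746), 128.07351684570312)
```

View pics/w4.png

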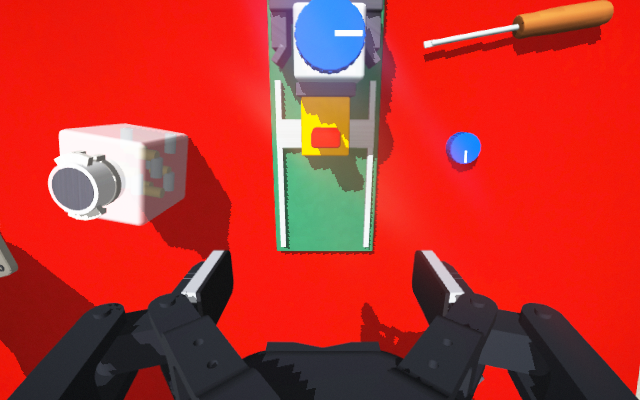

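Emit:
{"op": "arm_command", "data": {"translation": [[2,0.3,0],[4.5,0.5,0],[4.5,0.5,0],[4.5,0.5,0],[4.5,0.5,0]], "turn": [0,0,0,0,0], "hand": [0,0,0,0,0]}}

```text
clock: 9.47
eef_pos: [0.5576, -0.0327, 0.2304]
tool_rot: [0.795, 0.607, -0.001, -0.001]
ft_force: [0.0, 0.9, 0.8]
grip_width: 0.0854
```

```bash
python3 - <<'E'
from h import *
look('w5.png')
go([.577,.045,.160],-.268);print(get_obs()["eef_pos"])
E
```

```text
cap 3597 [0.5775 0.0454 0.1147] ((577.78125, 44.97904968261719), (52.184181213378906, 52.12324523925781), 40.08396911621094) ((577.9871826171875, 44.82527542114258), 26.481401443481445)
handle 462 [ 0.5545 -0.0302  0.0849] ((554.2847290039062, -30.76435089111328), (15.230725288391113, 24.946212768554688), 74.57019805908203) ((554.2860107421875, -30.69039535522461), 13.40625286102295)
plate 6896 [ 0.5426 -0.0492  0.0127] ((559.2572021484375, -12.488052368164062), (249.16610717773438, 118.77314758300781), 74.56244659423828) ((568.1996459960938, -10.216156959533691), 129.7999267578125)
shift [ 8.05 -0.19  7.07] turn 0.001 yaw -0.267 tilt [-0.002 -0.    -1.   ] clk 9.5167
[ 0.55769413 -0.03313583  0.23075996]
```

Emit:
{"op": "arm_command", "data": {"translation": [[2.5,0,1.5],[5,0,3],[7.5,0,4],[8.1,0,6],[8.1,0,7.5]], "turn": [0,0,0,0,0], "hand": [0,0,0,0,0]}}

```text
clock: 9.93
eef_pos: [0.5797, 0.0462, 0.1554]
tool_rot: [0.795, 0.607, -0.0, -0.0]
ft_force: [-0.8, -1.0, 0.8]
grip_width: 0.0854
```

Emit:
{"op": "arm_command", "data": {"translation": [[0,0,0.5],[0,0,0.5],[0,0,0.5],[0,0,0.5],[0,0,0.5]], "turn": [0,0,0,0,0], "hand": [0,0,0,0,0]}}

```text
clock: 10.35
eef_pos: [0.5806, 0.0443, 0.1533]
tool_rot: [0.796, 0.606, 0.001, 0.001]
ft_force: [0.3, 0.5, -0.4]
grip_width: 0.0856
```

```bash
python3 - <<'E'
from h import *
go([.5793,.0448,.105],-.268);print(get_obs()["eef_pos"])
E
```

```text
shift [ 0.01 -0.15  4.83] turn -0.001 yaw -0.269 tilt [ 0.003  0.    -1.   ] clk 10.35
[0.58062978 0.04428859 0.15329818]
```

Emit:
{"op": "arm_command", "data": {"translation": [[0,-0.1,1.5],[0,-0.1,3],[0,-0.1,4.2],[0,-0.1,4.8],[0,-0.1,4.8]], "turn": [0,0,0,0,0], "hand": [0,0,0,0,0]}}

```text
clock: 10.77
eef_pos: [0.5781, 0.0447, 0.103]
tool_rot: [0.795, 0.606, -0.001, -0.001]
ft_force: [1.1, 0.2, -0.1]
grip_width: 0.0853
```

Emit:
{"op": "arm_command", "data": {"translation": [[0,0,0],[0,0,0],[0,0,0],[0,0,0],[0,0,0]], "turn": [0,0,0,0,0], "hand": [1,1,1,1,1]}}

```text
clock: 11.18
eef_pos: [0.5799, 0.0451, 0.1054]
tool_rot: [0.795, 0.606, 0.001, 0.001]
ft_force: [0.6, -0.3, 4.7]
grip_width: 0.0499
```

Emit:
{"op": "arm_command", "data": {"translation": [[0,0,0],[0,0,0],[0,0,0],[0,0,0],[0,0,0]], "turn": [0,0,0,0,0], "hand": [1,1,1,1,1]}}

```text
clock: 11.6
eef_pos: [0.5799, 0.0451, 0.1054]
tool_rot: [0.795, 0.606, 0.001, 0.001]
ft_force: [0.1, -0.3, 5.6]
grip_width: 0.0492
```

```bash
python3 - <<'E'
from h import *
go([.5793,.0448,.105],-.268);o=get_obs();print(o["eef_pos"],o["ft_torque"],o["joint_pos"])
look('w6.png')
E
```

```text
shift [-0.05 -0.05  0.04] turn 0.0 yaw -0.268 tilt [ 0.003  0.    -1.   ] clk 11.6
[0.57991007 0.04512056 0.10537102] [0.02519934 0.08512212 0.05284192] [ 7.76827961e-02  4.90965072e-01 -5.68287707e-03  1.07118592e+00
 -6.65192531e-05  1.91647560e+00]
cap 9432 [0.5786 0.0478 0.1146] ((591.76025390625, 50.19308090209961), (81.06934356689453, 52.6259651184082), 20.77349853515625) ((595.7188110351562, 42.08501434326172), 43.16108703613281)
plate 5264 [0.5807 0.0641 0.0127] ((567.1153564453125, 15.355094909667969), (191.806884765625, 118.47732543945312), 74.42793273925781) ((572.6767578125, 13.800529479980469), 109.13707733154297)
```

View pics/w6.png

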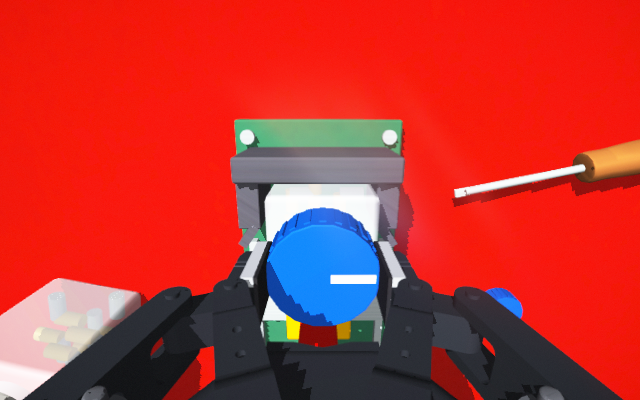

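Emit:
{"op": "arm_command", "data": {"translation": [[0,0,0],[0,0,0],[0,0,0],[0,0,0],[0,0,0]], "turn": [-0.1,-0.2,-0.3,-0.4,-0.5], "hand": [1,1,1,1,1]}}

```text
clock: 12.07
eef_pos: [0.5799, 0.0453, 0.1054]
tool_rot: [0.619, 0.785, 0.001, 0.001]
ft_force: [-0.1, 1.1, 5.8]
grip_width: 0.0497
```

Emit:
{"op": "arm_command", "data": {"translation": [[0,0,0],[0,0,0],[0,0,0],[0,0,0],[0,0,0]], "turn": [-0.1,-0.2,-0.3,-0.4,-0.5], "hand": [1,1,1,1,1]}}

```text
clock: 12.48
eef_pos: [0.5798, 0.0453, 0.1054]
tool_rot: [0.405, 0.914, 0.001, 0.001]
ft_force: [-0.7, 0.7, 5.7]
grip_width: 0.0494
```

Emit:
{"op": "arm_command", "data": {"translation": [[0,0,0],[0,0,0],[0,0,0],[0,0,0],[0,0,0]], "turn": [-0.1,-0.2,-0.25,-0.25,-0.25], "hand": [1,1,1,1,1]}}

```text
clock: 12.9
eef_pos: [0.5797, 0.0453, 0.1054]
tool_rot: [0.29, 0.957, 0.001, 0.001]
ft_force: [-0.7, 0.3, 6.1]
grip_width: 0.0494
```

```bash
cat >> h.py <<'E'
def line(X,P):
    c=X[(P[...,2]>P[...,0]+60)&(abs(X[...,2]-.1145)<.03)&(np.hypot(X[...,0]-.579,X[...,1]-.045)<.032)]
    zt=np.percentile(c[:,2],90)
    near=(np.hypot(X[...,0]-.579,X[...,1]-.045)<.025)&(abs(X[...,2]-zt)<.004)
    w=X[near&(P.min(-1)>150)]
    c=c[abs(c[:,2]-zt)<.003]
    a=np.r_[c,w];cc=cv2.minEnclosingCircle((a[:,:2]*1000).astype(np.float32));v=w[:,:2].mean(0)-np.array(cc[0])/1000
    print("top z",zt.round(4),"circle",cc,"white",len(w),"line yaw",np.arctan2(v[1],v[0]).round(3), "plane fit", np.linalg.lstsq(np.c_[c[:,:2]-c[:,:2].mean(0),np.ones(len(c))],c[:,2],rcond=None)[0].round(3))
E
python3 - <<'E'
from h import *
go([.5793,.0448,.105],-.268);o=get_obs();print(o["eef_pos"],o["ft_force"],o["ft_torque"])
X,P=look('w7.png');line(X,P)
E
```

```text
shift [ 0.01 -0.06  0.04] turn 1.25 yaw 0.982 tilt [ 0.003  0.001 -1.   ] clk 12.9
[0.57969937 0.04530418 0.10542023] [-0.6522509   0.33281395  6.10180154] [ 0.11484803  0.19894953 -0.17320727]
cap 9375 [0.5753 0.0462 0.1145] ((577.5068359375, 45.40065002441406), (49.988189697265625, 52.56043243408203), 56.33334732055664) ((577.6718139648438, 45.32609176635742), 26.532798767089844)
handle 964 [ 0.55   -0.0272  0.0842] ((551.6881103515625, -30.18521499633789), (15.835990905761719, 22.037076950073242), 72.98152923583984) ((552.2645874023438, -29.798192977905273), 12.404434204101562)
plate 14228 [ 0.5315 -0.0224  0.0127] ((558.8905029296875, -12.288711547851562), (249.25558471679688, 118.6119384765625), 74.42882537841797) ((568.2489013671875, -10.161060333251953), 129.75926208496094)
top z 0.1153 circle ((577.6673583984375, 45.32282257080078), 26.532014846801758) white 368 line yaw 0.948 plane fit [ 0.003 -0.002  0.115]
```

View pics/w7.png

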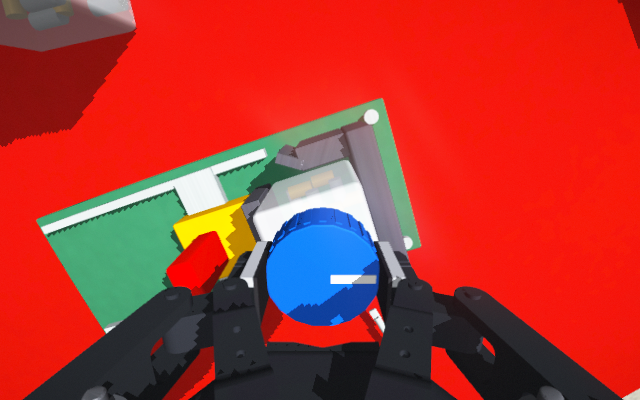

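Emit:
{"op": "arm_command", "data": {"translation": [[0,0,0],[0,0,0],[0,0,-0.1],[0,0,-0.2],[0,0,-0.4]], "turn": [-0.1,-0.12,-0.12,-0.12,-0.12], "hand": [1,1,1,1,1]}}

```text
clock: 13.37
eef_pos: [0.5786, 0.0453, 0.1068]
tool_rot: [0.232, 0.973, 0.0, -0.001]
ft_force: [2.5, 1.6, -6.3]
grip_width: 0.0495
```

```bash
python3 -c "
from h import *
o=get_obs();print(o['eef_pos'],o['ft_force'],o['ft_torque'])"
```

```text
[0.5786301  0.04526882 0.10680818] [ 2.54061085  1.55521024 -6.25807655] [ 0.21470241 -0.56434022 -0.22138134]
```

Emit:
{"op": "arm_command", "data": {"translation": [[0,0,0],[0,0,0],[0,0,0]], "turn": [0,0,0], "hand": [1,1,1]}}

```text
clock: 13.62
eef_pos: [0.5786, 0.0451, 0.1077]
tool_rot: [0.232, 0.973, -0.0, -0.0]
ft_force: [0.5, 0.1, -2.5]
grip_width: 0.0498
```

Emit:
{"op": "arm_command", "data": {"translation": [[0,0,-0.2],[0,0,-0.4],[0,0,-0.6],[0,0,-0.6]], "turn": [0,0,0,0], "hand": [1,1,1,1]}}

```text
clock: 13.95
eef_pos: [0.5791, 0.045, 0.1148]
tool_rot: [0.232, 0.973, -0.0, 0.0]
ft_force: [-0.4, 0.0, -1.1]
grip_width: 0.0498
```

Free (force only about 1 N). Lift the rest.

Emit:
{"op": "arm_command", "data": {"translation": [[0,0,-0.5],[0,0,-1],[0,0,-1.5],[0,0,-2],[0,0,-2.5]], "turn": [0,0,0,0,0], "hand": [1,1,1,1,1]}}

```text
clock: 14.37
eef_pos: [0.5789, 0.045, 0.1397]
tool_rot: [0.232, 0.973, 0.0, 0.0]
ft_force: [-0.4, -0.1, -1.3]
grip_width: 0.0494
```

Emit:
{"op": "arm_command", "data": {"translation": [[0,0,0],[0,0,0],[0,0,0],[0,0,0],[0,0,0]], "turn": [0,0,0,0,0], "hand": [1,1,1,1,1]}}

```text
clock: 14.78
eef_pos: [0.5786, 0.045, 0.1385]
tool_rot: [0.232, 0.973, -0.0, -0.0]
ft_force: [-0.4, 0.8, 0.1]
grip_width: 0.0497
```

```bash
python3 - <<'E'
from h import *
o=get_obs();print(o["eef_pos"],o["ft_force"],o["grip_width"])
X,P=look('w8.png');line(X,P)
p,d=camera("scene")
for n in ["jar_mouth","jar","cap","jaw_grip"]:
    for r in spot_point("scene",n)[:2]:
        l=r["location"];print(n,round(r["conf"],2),np.round(l,1),w_pt("scene",l,d[int(l[0]),int(l[1])]).round(3))
print(proj("scene",[.579,.045,.11]))
c=np.hstack([cv2.resize(p[130:250,240:380],None,fx=3.33,fy=3.33,interpolation=cv2.INTER_CUBIC),P.astype(np.uint8)[:,160:480]])if 0 else cv2.resize(p[130:250,240:380],None,fx=4,fy=4,interpolation=cv2.INTER_CUBIC)
save('s8.png',c)
E
```

```text
[0.57857999 0.04503087 0.13848187] [-0.40878674  0.76067377  0.08023363] 0.049650442817316696
cap 10301 [0.5725 0.0464 0.1463] ((576.5044555664062, 45.01979064941406), (50.038917541503906, 52.73556900024414), 63.41777420043945) ((576.475341796875, 44.877681732177734), 26.599292755126953)
handle 983 [ 0.5528 -0.0292  0.0846] ((553.7586669921875, -30.738933563232422), (16.240549087524414, 25.61980438232422), 75.59745788574219) ((553.314697265625, -30.803007125854492), 13.455605506896973)
plate 12813 [ 0.5345 -0.0368  0.0127] ((558.8108520507812, -12.39617919921875), (249.09242248535156, 119.06207275390625), 74.54778289794922) ((567.6824951171875, -10.339583396911621), 129.8550262451172)
top z 0.1433 circle ((571.0975952148438, 47.52760314941406), 24.65823745727539) white 20 line yaw 0.541 plane fit [ 0.045 -0.018  0.143]
jar_mouth 0.79 [202.4 310.9] [0.599 0.058 0.125]
jar 0.69 [170.4 340.1] [0.402 0.009 0.056]
jar 0.66 [223.4 313.1] [0.615 0.076 0.065]
cap 0.54 [191.6 298.6] [ 0.56  -0.022  0.078]
cap 0.47 [228. 250.] [ 0.713 -0.077  0.021]
jaw_grip 0.71 [188.7 293.7] [ 0.563 -0.037  0.083]
[199.32853697 312.17520392]
```

View pics/s8.png

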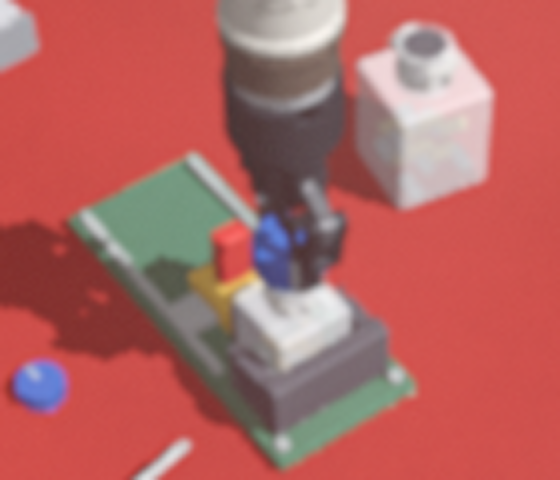

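View pics/w8.png

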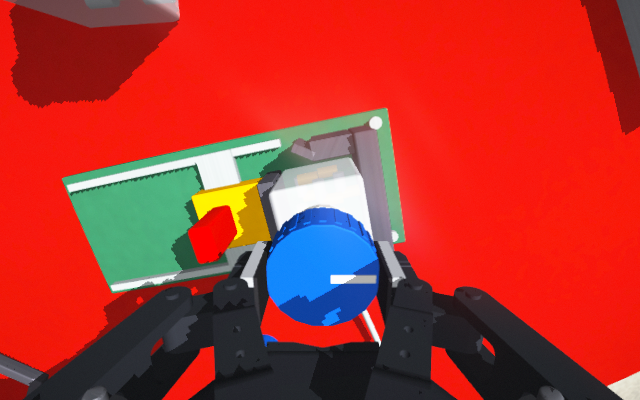

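```bash
python3 -c "
from workcell import *
print(job_done())"
```

```text
the job is handed in; nothing more can be done
None
```

I pushed the jar home with the red-handled jaw, unscrewed the blue cap, lifted it straight off and handed the job in with the cap held over the mouth. The hand-in at about 15 s gave no verdict, so success rests on my own checks.

- **Bracing:** I slid the jaw about 83 mm until it stopped moving and the push force rose from about 15 to about 24 N. The camera then put the cap within about 3 mm of where my estimate of home says it should be.
- **Unscrewing:** I turned the cap about 1.37 rad anticlockwise. Its white line kept the same place in the wrist picture, so the cap turned with the gripper without slipping. The jar's edges looked a few degrees off the plate's in one picture during the turn; I took that as perspective or slight play. I had no direct reading of the thread or jaw joints.
- **Lifting:** The upward pull fell to about 1 N once the threads let go, and I raised the cap 33 mm in all.
- **Final state:** The rim is about 13 mm above the mouth, with the tool vertical and the finger opening steady at 49.7 mm. The jar is still in the stop with the jaw against it. The capacitor, C-clamp, screwdriver and tray were never approached or touched.

Two readings did not fit. The camera and tool positions disagreed by 2 to 4 mm at the jaw handle. My white-line and plane-fit check failed on the last picture because the cap top was in shadow, so I judged level and position from the cap outline, the tool pose and the picture itself.

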